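# Hang the copper bowl on the drying rail and hold the blower lid open

### The arm

A 6-joint arm with a two-finger parallel gripper is mounted at the origin on the work surface. World frame = base frame: x ahead of the robot, y to its left, z up, the work surface at z = 0. Lengths are in m, angles in rad, forces in N, time in s.
With the tool pointing down it reaches from about 0.35 to 0.85 m from the base axis. Payload 8.1 kg.
Tool frame: the origin (TCP) lies on the mounting face of the last link; the fingertips stand 186 mm ahead of it and the grasp point (between the pads) lies 167 mm ahead of it; y points along the fingers, x is the direction in which the jaws open and shut, and the axes are right-handed (so a half turn about y gives the same grasp; the last joint's range is limited). The gripper opens to 93 mm and grips with 3 to 60 N. Pads are 15 mm wide; open, the fingers measure 128 mm over their backs; the gripper's body (75 mm by 188 mm) begins 65 mm behind the grasp point.
Start: joints at [1.12, 0.13, 1.488, -0, 1.523, -0.085], TCP at [0.215, 0.56, 0.405] pointing down, gripper open.
Joint ranges: [-2.96, 2.96], [-0.89, 2.26], [0.02, 2.5], [-1.34, 4.48], [0, 2.73], [-2.66, 2.66]. Speed limits (rad/s): [2.39, 2.39, 2.79, 3.14, 3.14, 3.14].

### API

Orientations are given as a rotation vector (axis times angle).
In Python, from plant import robot, imaging gives the robot as it stands.
- The arm moves only by the shell command python3 -m inch 'ROWS' [OPENING] [FORCE]. ROWS is JSON, a list of rows, each an object of numbers: "x", "y", "z": the shift along the tool's x, y, z in mm; "twist": the turn about the tool's y in rad. In form: [{"x": .., "y": .., "z": .., "twist": ..}, ...]. A call has 1 to 12 rows; each row shifts and turns the commanded pose from where the row before left it, along the tool's axes as they then stand; what a row does not reach is not made up. A row lasts 1/10 s, in which the tool goes at most 50 mm and 8.59 degrees, less where a joint would pass 70% of its speed; a pose out of reach is approached as far as the arm can. A call with a gripper value outside its range is refused whole. OPENING is the gripper command: -1 is shut, 1 is fully open, values between are in proportion, set as the call begins (- or left out, the last holds). The fingers move at their own pace and stop on an object; FORCE is the grip in N (left out, the last holds). Time passes only in rows, so rows that do not move let the fingers close. It gives the time, the measured TCP pose, the force and the opening at its end, in the units of the state.
- robot.read_state(): the state, without advancing time (a new reading comes with each control period).
- imaging.read_camera(name): name is "scene" or "top"; returns a dict with "color" (420x560x3 uint8, red, green, blue), "depth" (420x560 float32, m along the optical axis (not along the pixel's ray), 0 where there is no reading), "fx", "fy", "cx", "cy" (pixels), "rvec" (rotation vector, rad) and "tvec" (3), from world to camera coordinates, as OpenCV has them. Camera axes: x right, y down, z forward; pixel columns grow to the right and rows downward; lengths in m; the calibration is good to about 2 mm. A picture is of the moment at which its call begins.
- robot.close_job(): hands the job in, once; it reports no verdict.
The state is a dict: "t": time; "q": joint angles; "dq": joint speeds; "joint_torque": joint torques, N m; "tool_pos": TCP position; "orientation": TCP orientation; "force": force on the tool from outside, world axes, zero at the start; "wrist_torque": the same for the moment, N m; "opening": finger opening in m.
Only numpy, scipy, OpenCV 4.12 (cv2) and the standard library are available. Lean on these libraries where they do the work, as an engineer would, in place of code of your own. Each camera call takes 0.05 s, during which the arm holds its last target.

### The job

Hook the copper bowl by its strap over the drying rail, near the end farther from the green blower box, slide it, hanging, along the rail to the yellow mark and let it hang there by itself. Then lift the blower box's lid by its red handle and hold it open at 60 degrees so that the draught is turned towards the bowl: the lid falls shut by itself, so finish while still holding it there. Leave the other things on the bench where they are.

Things in the scene. Friction and masses are not known exactly. Their poses are not given: they have to be found in the camera images.
- tab (a point): Grip point of the copper bowl with the hook: a dark wooden tab, 26 mm (x) by 12 mm (y, pinch it across this from above) by 44 mm high; the point is 17 mm below its top, 165 mm above the bowl's underside. The loose bowl, 84 mm across, stands on the bench. Axes: z up, x from the strap's spine towards the hook's open side, y across the 18 mm wide strap.
- hook_seat (a point): Where the rail's centre line lies in the brass hook when it hangs home, 40.3 mm below the tab's point, same axes. The strap rises from the rim at -x, peaks under the tab as an inverted V, and ends in a free tip at +x, 20 mm out and 20 mm below this point; the rim is 75 mm below it. The rail enters from +x between tip and rim (hook lifted 28 to 60 mm above home), then the hook is lowered.
- hanger: The copper bowl with its strap hook and tab, one rigid loose piece, 182 mm high; about 0.25 kg, bowl 50 mm high on a 52 mm foot; origin at the centre of its underside, axes as for its tab.
- rail: Fixed steel drying rail: a horizontal round bar 12 mm thick and 380 mm long along its y axis, its centre line 190 mm above the bench, on two upright posts at its ends with 70 mm round feet; origin on the bench under its middle. Its -x side faces the robot, and its -y end is the one nearer the blower box.
- mark_mid (a point): Middle of the yellow band (30 mm long, with a small yellow flag under it, both only to be seen) on the rail, on the bar's centre line; its y axis runs along the rail, away from the blower box; z up. It lies 30 to 100 mm from the rail's middle, towards the blower box.
- lid (a joint): Opening angle of the blower box's lid, rad: 0 shut, 1.047 at 60 degrees, stop at 1.4. It falls shut by its own weight (about 0.45 kg, 2 to 4 N at the handle) from anywhere. A steel quadrant on the box's far side carries a yellow peg at 60 degrees, only to be seen.
- lid_handle (a point): Middle of the lid's red round handle bar, 12 mm thick, 90 mm clear between its posts, parallel to the hinge, 45 mm above the lid's upper face. In the lid's frame it is 170 mm (y) out from and 53 mm (z) above the hinge, so it swings on a 178 mm radius; the round bar can turn between the fingers. Axes are the lid's.
- lid_hinge (a point): Middle of the lid's hinge line, 120 mm above the bench, at the upper right (-y) edge of the fixed green blower box (200 by 200 by 120 mm high). The hinge runs along x; the lid (205 mm from hinge to free edge, 8 mm thick) opens turning positively about +x. Axes turn with the lid.
- tin_bowl: Bystander: plain silver-grey bowl without hook, 90 mm across, 50 mm high, origin under its middle.
- flux_tin: Bystander: blue can, 60 mm across, 60 mm high, origin under its middle.
- hammer: Bystander: hammer lying beyond the rail.
- brush: Bystander: brush lying beyond the rail.
- jar: Bystander: amber jar, 60 mm across, 85 mm high, origin under its middle.
- goblet: Bystander: copper goblet, 84 mm across, 85 mm high, origin under its middle.
There are look-alikes about, which are no part of the job. What is shaped like the hanger but grey is not meant.

How it is judged:
By the outcome, as a careful person would: the job done as asked, in the order asked, and still so for the second after the job is handed in, while the arm keeps its last pose, push and grip.
It also fails if it takes over 64 s, if anything falls off the work surface, if the arm or the gripper's body presses on something with over 40 N, if the wrist force passes 120 N, or if a joint passes its speed limit or range.

## Working session

There is one attempt and no reset: what is moved stays moved. The work goes in short steps, Python scripts to look and compute and a shell command to move; the robot and the scene stay as the last step left them, time stands still between calls to the robot, and variables do not carry over. Pictures are saved under pics/ and viewed, and the job is handed in when it is done.

```bash
ls; mkdir -p pics
cat > h.py <<'E'
import numpy as np,cv2
from plant import robot,imaging
from scipy.spatial.transform import Rotation as R
def cam(n):
    c=imaging.read_camera(n); np.savez('/tmp/%s.npz'%n,**c); return c
def load(n): return dict(np.load('/tmp/%s.npz'%n))
def pts(c):
    h,w=c['depth'].shape; v,u=np.mgrid[:h,:w]; d=c['depth']
    P=np.stack([(u-c['cx'])/c['fx']*d,(v-c['cy'])/c['fy']*d,d],-1)
    M=R.from_rotvec(c['rvec']).as_matrix()
    return (P-c['tvec'])@M
def ray(c,u,v,z):
    M=R.from_rotvec(c['rvec']).as_matrix(); o=-M.T@c['tvec']
    r=M.T@np.array([(u-c['cx'])/c['fx'],(v-c['cy'])/c['fy'],1]); return o+r*(z-o[2])/r[2]
def save(c,n): cv2.imwrite('pics/'+n,c['color'][:,:,::-1])
def st():
    s=robot.read_state(); print('t',round(s['t'],2),'q',np.round(s['q'],3),'tcp',np.round(s['tool_pos'],4),'rv',np.round(s['orientation'],3),'F',np.round(s['force'],1),'T',np.round(s['wrist_torque'],2),'op',round(float(s['opening']),4))
    m=R.from_rotvec(s['orientation']).as_matrix(); print('tool axes x',m[:,0].round(3),'y',m[:,1].round(3),'z',m[:,2].round(3),'grasp',(s['tool_pos']+.167*m[:,2]).round(4)); return s
E
python3 - <<'E'
from h import *
for n in('scene','top'):
    c=cam(n);save(c,n+'0.png')
    M=R.from_rotvec(c['rvec']).as_matrix();print(n,-M.T@c['tvec'],M[2])
st()
E
```

```text
pics
scene [1.42992408 0.51411406 0.93985312] [-0.6728048  -0.41988558 -0.60912215]
top [ 0.21193656 -0.03772913  1.55697789] [ 0.21432778 -0.0033189  -0.97675616]
t 0.1 q [ 1.12   0.131  1.489 -0.     1.523 -0.085] tcp [0.2145 0.5601 0.4038] rv [-1.361 -0.935  0.937] F [ 0.3 -0.2  0.6] T [-0.   -0.   -0.01] op 0.093
tool axes x [ 0.358  0.934 -0.002] y [-0.001 -0.002 -1.   ] z [-0.934  0.358  0.   ] grasp [0.0586 0.6199 0.4038]
```

```bash
sed -i "s/.167\*m\[:,2\]/.167*m[:,1]/" h.py
```

```text
(no output)
```

View pics/scene0.png

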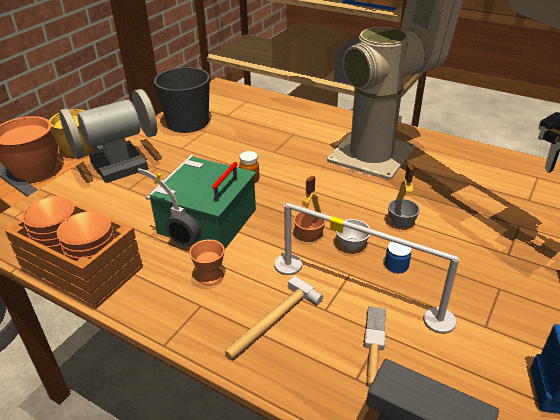

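View pics/top0.png

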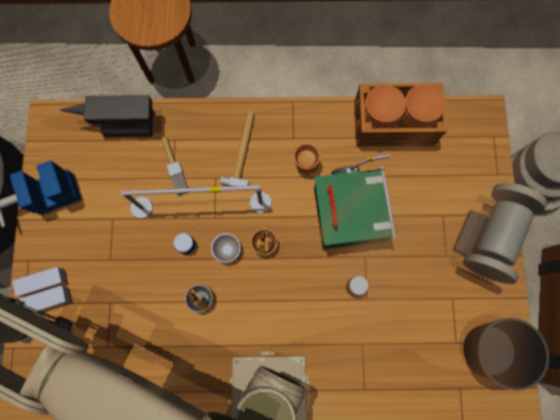

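Run:
```python
from h import *
s=load('scene');t=load('top')
a=cv2.resize(s['color'][165:285,265:425],None,fx=4,fy=4,interpolation=cv2.INTER_CUBIC)
cv2.imwrite('pics/crop_s.png',a[:,:,::-1])
a=cv2.resize(t['color'][170:320,110:290],None,fx=4,fy=4,interpolation=cv2.INTER_CUBIC)
cv2.imwrite('pics/crop_t.png',a[:,:,::-1])
a=cv2.resize(t['color'][140:260,300:410],None,fx=5,fy=5,interpolation=cv2.INTER_CUBIC)
cv2.imwrite('pics/crop_b.png',a[:,:,::-1])
```

```text
(no output)
```

View pics/crop_s.png

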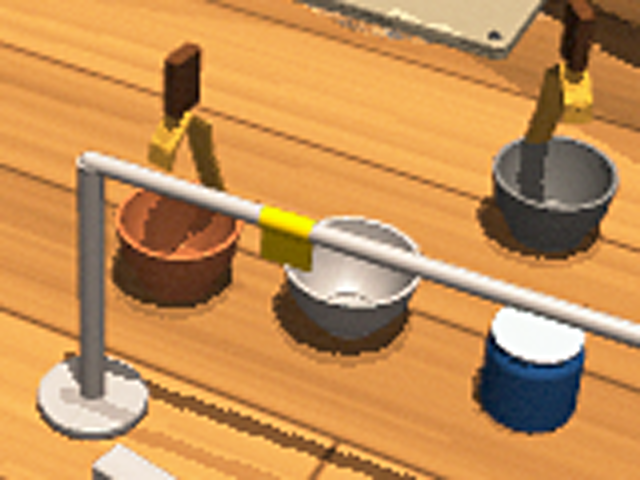

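View pics/crop_t.png

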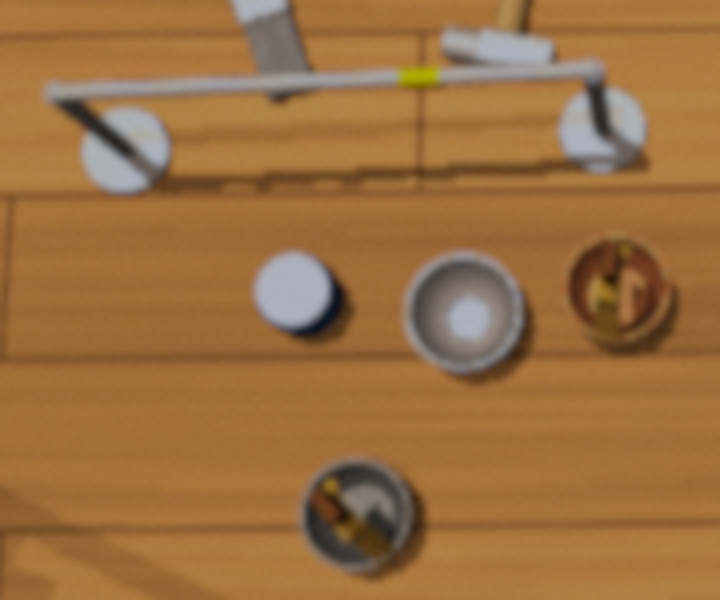

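View pics/crop_b.png

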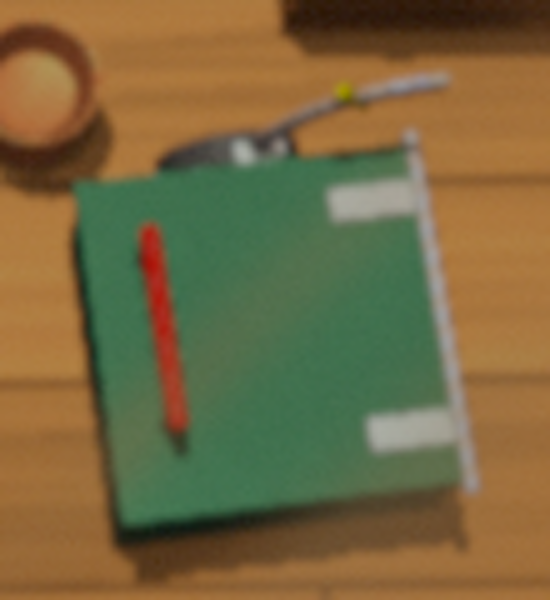

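Candidates by scene pixel: the copper bowl with strap and dark tab at (309,215), the grey bowl with hook at (404,205), the plain tin bowl at (351,235), the copper goblet at (207,262), and the crated bowls at (50,215) and (85,233). I choose (309,215), top view (264,243). The close crop shows it is copper, with a brass strap and a tab at about (310,182). The yellow mark is at scene (337,224) and the red handle at (226,176).

```bash
cat > m.py <<'E'
from h import *
def rep(tag,P,m):
    p=P[m]; print(tag,len(p),'med',np.median(p,0).round(4),'min',p.min(0).round(3),'max',p.max(0).round(3)); return p
def masks(c):
    hsv=cv2.cvtColor(c['color'],cv2.COLOR_RGB2HSV).astype(int);H,S,V=hsv[...,0],hsv[...,1],hsv[...,2]
    return H,S,V,c['depth']>0
E
python3 - <<'E'
from m import *
for n in('scene','top'):
    c=load(n);P=pts(c);H,S,V,ok=masks(c);print(n)
    X,Y,Z=P[...,0],P[...,1],P[...,2]
    rl=ok&(abs(Z-.193)<.012)&(S<90)&(X>.55)&(X<.85)&(abs(Y)<.5)
    p=rep('rail',P,rl)
    if len(p)>20:
        d=np.linalg.svd(p[:,:2]-p[:,:2].mean(0))[2][0]; print(d, p[:,:2].mean(0), 'ends',[ (p[:,:2].mean(0)+d*k).round(4) for k in np.percentile((p[:,:2]-p[:,:2].mean(0))@d,[0,100])])
    ye=ok&(H>24)&(H<36)&(S>150)&(V>120)
    n_,lab,stt,cen=cv2.connectedComponentsWithStats(ye.astype(np.uint8))
    for i in range(1,n_):
        if stt[i,4]>4: print(stt[i],cen[i].round(1),end=' ');rep('yel',P,lab==i)
    red=ok&((H<5)|(H>175))&(S>200)&(V>110)&(Z>.1)&(Z<.25)
    p=rep('red',P,red)
    top=ok&(Z>.13)&(Z<.2)&(S<400)&(H<20)&(V<110)&(X<.7)&(X>.35)&(abs(Y)<.3)
    n_,lab,stt,cen=cv2.connectedComponentsWithStats(top.astype(np.uint8))
    for i in range(1,n_):
        if stt[i,4]>6: print(stt[i],cen[i].round(1),end=' ');rep('tab?',P,lab==i)
E
```

```text
scene
rail 1003 med [0.5819 0.2348 0.194 ] min [ 0.565 -0.349  0.181] max [0.667 0.411 0.205]
[ 0.10012343 -0.99497502] [0.58685947 0.20003971] ends [array([0.5657, 0.4105]), array([ 0.6423, -0.3508])]
[158 173   3   3   7] [158.7 174. ] yel 7 med [ 0.66   -0.2909  0.2157] min [ 0.656 -0.292  0.212] max [ 0.662 -0.289  0.218]
[330 217  14   6  48] [336.4 219.4] yel 48 med [0.5839 0.1458 0.1959] min [0.576 0.131 0.191] max [0.59  0.16  0.201]
red 132 med [ 0.541  -0.1847  0.1776] min [ 0.478 -0.196  0.173] max [ 0.596 -0.176  0.183]
[234 172   3   8  11] [235.1 175.5] tab? 11 med [ 0.488  -0.1899  0.1447] min [ 0.485 -0.192  0.13 ] max [ 0.491 -0.189  0.151]
[306 178   9  19 123] [309.9 186.4] tab? 123 med [0.4588 0.0159 0.1591] min [0.44  0.006 0.132] max [0.469 0.021 0.182]
[157 181  19  26  74] [167.4 191.9] tab? 74 med [ 0.6597 -0.2684  0.1731] min [ 0.656 -0.298  0.13 ] max [ 0.664 -0.252  0.197]
[213 188   5   7  12] [215.7 190.6] tab? 12 med [ 0.5868 -0.1789  0.1617] min [ 0.584 -0.18   0.148] max [ 0.597 -0.177  0.174]
[284 207   3  21  39] [285.4 217.2] tab? 39 med [0.5924 0.
[... 731 characters left out ...]
[368 157   2   3   5] [368.4 157.8] yel 5 med [ 0.6582 -0.2908  0.2148] min [ 0.657 -0.291  0.2  ] max [ 0.659 -0.288  0.22 ]
[210 187  10   4  38] [214.3 188.5] yel 38 med [0.5777 0.1469 0.1946] min [0.573 0.133 0.188] max [0.583 0.158 0.2  ]
red 60 med [ 0.5541 -0.1843  0.1776] min [ 0.509 -0.19   0.171] max [ 0.587 -0.179  0.185]
[351 164   9   5  18] [354.5 166.3] tab? 18 med [ 0.6537 -0.2602  0.1449] min [ 0.652 -0.271  0.133] max [ 0.656 -0.251  0.17 ]
[257 190   4   5  13] [258.7 192.2] tab? 13 med [0.5765 0.022  0.1559] min [0.575 0.018 0.132] max [0.579 0.028 0.17 ]
[260 230   7  11  51] [262.6 235.3] tab? 51 med [0.446  0.0107 0.1784] min [0.436 0.003 0.132] max [0.46  0.018 0.187]
```

Run:
```python
from m import *
for n in('scene','top'):
    c=load(n);P=pts(c);H,S,V,ok=masks(c);print(n)
    X,Y,Z=P[...,0],P[...,1],P[...,2]
    rl=ok&(abs(Z-.193)<.012)&(S<90)&(X>.55)&(X<.62)&(Y>.03)&(Y<.5)
    p=P[rl]; a=np.polyfit(p[:,1],p[:,0],1); print('rail x=',a,'z',np.median(p[:,2]),'y',p[:,1].min(),p[:,1].max(), 'yaw',-np.arctan(a[0]))
    near=ok&(X>.38)&(X<.53)&(Y>-.06)&(Y<.09)
    tab=near&(Z>.145)&(Z<.2)
    q=P[tab]; print('tab',len(q),q.min(0).round(3),q.max(0).round(3))
    tt=q[q[:,2]>.176]; print(' top',len(tt),np.median(tt,0).round(4)); 
    r=cv2.minAreaRect((tt[:,:2]*1000).astype(np.float32)); print(r)
    print(c['color'][tab][:4])
    for lo,hi in((.03,.055),(.055,.07),(.07,.085),(.085,.1),(.1,.115),(.115,.13),(.13,.145),(.145,.165),(.165,.19)):
        m=near&(Z>lo)&(Z<hi)&(H>15)&(H<35) if hi<.14 else near&(Z>lo)&(Z<hi)
        if m.sum(): rep('z%.3f'%lo,P,m)
    br=near&(Z>.046)&(Z<.054)&(H<12)
    q=P[br]
    if len(q)>10:
        A=np.c_[q[:,:2]*2,np.ones(len(q))];b=(q[:,:2]**2).sum(1);s_=np.linalg.lstsq(A,b,rcond=None)[0];print('rim',len(q),s_[:2],np.sqrt(s_[2]+s_[:2]@s_[:2]))
```

```text
scene
rail x= [-0.03177743  0.58904614] z 0.19398527461566967 y 0.030865285571655358 0.41120007382439755 yaw 0.03176674068055759
tab 131 [0.44  0.005 0.145] [0.469 0.021 0.185]
 top 44 [0.4561 0.014  0.1804]
((454.1161193847656, 13.025938034057617), (13.697014808654785, 26.39976692199707), 80.1642074584961)
[[194 125  66]
 [149  82  42]
 [138  76  41]
 [136  77  38]]
z0.030 2 med [0.417  0.0156 0.0548] min [0.416 0.015 0.055] max [0.418 0.017 0.055]
z0.055 17 med [0.4211 0.0208 0.0631] min [0.418 0.009 0.058] max [0.425 0.028 0.069]
z0.070 21 med [0.4262 0.0201 0.0769] min [0.423 0.009 0.072] max [0.431 0.029 0.084]
z0.085 22 med [0.4313 0.0186 0.0923] min [0.426 0.009 0.086] max [0.435 0.028 0.1  ]
z0.100 42 med [0.437  0.0136 0.1085] min [ 0.431 -0.     0.101] max [0.476 0.026 0.115]
z0.115 67 med [0.4661 0.013  0.1227] min [ 0.435 -0.002  0.115] max [0.478 0.025 0.13 ]
z0.130 36 med [0.4573 0.0167 0.136 ] min [0.442 0.004 0.13 ] max [0.469 0.025 0.145]
z0.145 58 med [0.4595 0.016  0.1548] min [0.44  0.007 0.145] max [0.469 0.021 0.165]
z0.165 73 med [0.4572 0.0148 0.1781] min [0.4
[... 532 characters left out ...]
91 0.088 0.054]
z0.055 19 med [0.4148 0.0168 0.0586] min [ 0.409 -0.001  0.055] max [0.489 0.026 0.066]
z0.070 14 med [0.4212 0.0192 0.0755] min [0.416 0.01  0.07 ] max [0.424 0.025 0.084]
z0.085 10 med [0.4251 0.017  0.0911] min [0.422 0.013 0.087] max [0.428 0.025 0.1  ]
z0.100 12 med [0.429  0.0137 0.1049] min [0.426 0.    0.1  ] max [0.469 0.024 0.115]
z0.115 30 med [0.4354 0.0145 0.1227] min [ 0.43  -0.     0.115] max [0.468 0.023 0.129]
z0.130 8 med [0.4488 0.0053 0.1341] min [0.438 0.003 0.131] max [0.455 0.02  0.142]
z0.145 10 med [0.4395 0.0089 0.1529] min [0.436 0.005 0.146] max [0.458 0.019 0.164]
z0.165 41 med [0.4484 0.0123 0.1797] min [0.437 0.007 0.165] max [0.463 0.018 0.187]
```

Run:
```python
from h import *
s=load('scene');t=load('top')
a=cv2.resize(s['color'][170:250,285:335],None,fx=7,fy=7,interpolation=cv2.INTER_NEAREST)
b=cv2.resize(t['color'][222:262,242:287],None,fx=8,fy=8,interpolation=cv2.INTER_NEAREST)
z=np.zeros((560,720,3),np.uint8);z[:560,:350]=a[:560];z[:320,360:720]=b
cv2.imwrite('pics/crop2.png',z[:,:,::-1])
```

```text
(no output)
```

View pics/crop2.png

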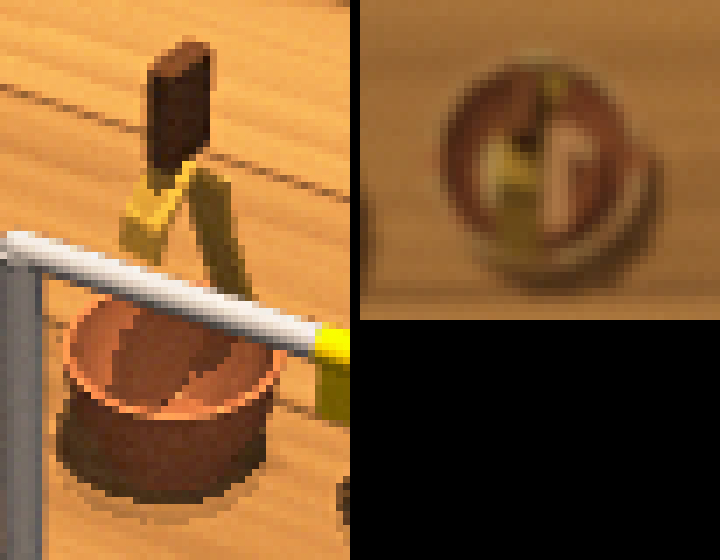

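```bash
cat > go.py <<'E'
# prints tool-frame shift (mm) from the present grasp point to a world target
import sys
from h import *
s=st(); m=R.from_rotvec(s['orientation']).as_matrix(); g=s['tool_pos']+.167*m[:,1]
d=(np.array([float(a) for a in sys.argv[1:4]])-g)
print('world d mm',(d*1000).round(1),'tool shift x y z mm',(m.T@d*1000).round(1),'yaw of jaw from +y deg',np.degrees(np.arctan2(-m[0,0],m[1,0])).round(2))
E
python3 -m inch '[{"twist":-0.145},{"twist":-0.01},{}]' 1 25; python3 go.py .452 .0125 .235
```

```text
t 0.1 q [ 1.12   0.131  1.489 -0.     1.523 -0.085] tcp [0.2145 0.5601 0.4038] rv [-1.361 -0.935  0.937] F [ 0.3 -0.2  0.6] T [-0.   -0.   -0.01] op 0.093
tool axes x [ 0.358  0.934 -0.002] y [-0.001 -0.002 -1.   ] z [-0.934  0.358  0.   ] grasp [0.2144 0.5599 0.2368]
world d mm [ 237.6 -547.4   -1.8] tool shift x y z mm [-426.2    2.4 -417.7] yaw of jaw from +y deg -20.96$[0]: bad value
```

Run:
```python
from m import *
for n in('scene','top'):
    c=load(n);P=pts(c);H,S,V,ok=masks(c);print(n)
    X,Y,Z=P[...,0],P[...,1],P[...,2]
    red=ok&((H<5)|(H>175))&(S>180)&(V>90)&(Z>.155)&(Z<.25)&(Y<-.1)&(Y>-.3)
    p=rep('red',P,red); a=np.polyfit(p[:,0],p[:,1],1);print('handle yaw deg',np.degrees(np.arctan(a[0])), 'mid', (np.percentile(p[:,0],1)+np.percentile(p[:,0],99))/2)
    gr=ok&(H>60)&(H<90)&(S>80)&(abs(Z-.128)<.006)&(X<.75)&(Y<-.1)
    p=rep('green top',P,gr); r=cv2.minAreaRect((p[:,:2]*1000).astype(np.float32)); print(r)
    print(cv2.boxPoints(r))
    nr=ok&(Z>.03)&(X>.3)&(X<.75)&(Y>-.1)&(Y<.35)&(abs(X-.58)>.03)
    n_,lab,stt,cen=cv2.connectedComponentsWithStats(nr.astype(np.uint8))
    for i in range(1,n_):
        if stt[i,4]>20: print(stt[i],cen[i].round(1),end=' ');rep('obj',P,lab==i)
```

```text
scene
red 137 med [ 0.542  -0.1843  0.1776] min [ 0.478 -0.196  0.171] max [ 0.596 -0.176  0.183]
handle yaw deg 6.3586644561731624 mid 0.5376556430580539
green top 3093 med [ 0.5564 -0.2455  0.1282] min [ 0.429 -0.364  0.122] max [ 0.657 -0.142  0.134]
((544.7841796875, -252.22799682617188), (213.18626403808594, 204.01406860351562), 6.244406223297119)
[[ 427.7282  -162.42029]
 [ 449.91876 -365.22394]
 [ 661.84015 -342.0357 ]
 [ 639.6496  -139.23206]]
[302 176  19  37 344] [310.7 194.5] obj 344 med [0.4562 0.0154 0.1294] min [ 0.408 -0.002  0.048] max [0.478 0.029 0.185]
[405 188   5   8  25] [407.1 192.2] obj 25 med [0.3019 0.2162 0.1158] min [0.3   0.209 0.104] max [0.306 0.222 0.126]
[388 206  28  17 160] [400.  216.8] obj 160 med [0.3182 0.2137 0.0423] min [0.3   0.171 0.03 ] max [0.329 0.246 0.054]
[294 212  31  23 293] [307.3 224.3] obj 293 med [0.4676 0.0141 0.0408] min [ 0.414 -0.029  0.03 ] max [0.496 0.055 0.055]
[344 219  26  10  97] [357.4 222.3] obj 97 med [0.3972 0.1248 0.0472] min [0.388 0.093 0.039] max [0.412 0.161 0.053]
[336 231  34  16 179] [351.8 240.3] obj 179 m
[... 678 characters left out ...]
5.9767  -164.92929]
 [ 448.21207 -360.7242 ]
 [ 653.1981  -337.44504]
 [ 630.96277 -141.65012]]
[294 145   6  21  75] [296.5 155.2] obj 75 med [ 0.7164 -0.0933  0.079 ] min [ 0.68  -0.1    0.048] max [ 0.744 -0.084  0.089]
[251 228  27  28 322] [263.  240.3] obj 322 med [0.442  0.0129 0.0534] min [ 0.407 -0.029  0.03 ] max [0.491 0.051 0.187]
[174 233  21  20 322] [183.9 242.5] obj 322 med [0.4467 0.2537 0.0587] min [0.42  0.226 0.03 ] max [0.476 0.283 0.069]
[211 233  30  29 247] [224.2 245.8] obj 247 med [0.441  0.1369 0.045 ] min [0.389 0.084 0.03 ] max [0.476 0.173 0.056]
[187 284  24   8  71] [197.9 287. ] obj 71 med [0.3136 0.2116 0.0461] min [0.3   0.172 0.03 ] max [0.322 0.242 0.12 ]
```

```bash
python3 -m inch '[{"x":0,"y":0,"z":0,"twist":-0.145},{"x":0,"y":0,"z":0,"twist":-0.015},{"x":0,"y":0,"z":0,"twist":0}]' 1 25; python3 go.py .452 .0125 .235
```

```text
t: 0.4
tool_pos: [0.2146, 0.5602, 0.4044]
orientation: [-1.301, -1.054, 1.055]
force: [0.2, 0.3, 0.2]
opening: 0.0928
t 0.4 q [ 1.12   0.131  1.489 -0.     1.523 -0.243] tcp [0.2146 0.5602 0.4044] rv [-1.301 -1.054  1.055] F [0.2 0.3 0.2] T [0.02 0.03 0.01] op 0.0928
tool axes x [ 0.207  0.978 -0.001] y [-0.    -0.001 -1.   ] z [-0.978  0.207  0.   ] grasp [0.2145 0.5601 0.2374]
world d mm [ 237.5 -547.6   -2.4] tool shift x y z mm [-486.6    2.7 -345.8] yaw of jaw from +y deg -11.95
```

```bash
python3 -m inch '[{"x":-30,"y":0,"z":-21,"twist":0},{"x":-35,"y":0,"z":-25,"twist":0},{"x":-35,"y":0,"z":-25,"twist":0},{"x":-35,"y":0,"z":-25,"twist":0},{"x":-35,"y":0,"z":-25,"twist":0},{"x":-35,"y":0,"z":-25,"twist":0},{"x":-35,"y":0,"z":-25,"twist":0},{"x":-35,"y":0,"z":-25,"twist":0},{"x":-35,"y":0,"z":-25,"twist":0},{"x":-35,"y":0,"z":-25,"twist":0},{"x":-35,"y":0,"z":-25,"twist":0},{"x":-30,"y":0,"z":-21,"twist":0}]'; python3 go.py .452 .0125 .235
```

```text
t: 1.6
tool_pos: [0.417, 0.0973, 0.4049]
orientation: [-1.302, -1.054, 1.053]
force: [1.2, 0.3, -0.4]
opening: 0.093
t 1.6 q [ 0.109 -0.353  1.936 -0.     1.558 -1.251] tcp [0.417  0.0973 0.4049] rv [-1.302 -1.054  1.053] F [ 1.2  0.3 -0.4] T [ 0.07 -0.03  0.01] op 0.093
tool axes x [0.208 0.978 0.   ] y [ 0.001 -0.    -1.   ] z [-0.978  0.208 -0.001] grasp [0.4172 0.0973 0.2379]
world d mm [ 34.8 -84.8  -2.9] tool shift x y z mm [-75.6   3.  -51.7] yaw of jaw from +y deg -12.03
```

```bash
python3 -m inch '[{"x":-38,"y":0,"z":-26,"twist":0},{"x":-38,"y":0,"z":-26,"twist":0},{"x":0,"y":0,"z":0,"twist":0},{"x":0,"y":0,"z":0,"twist":0}]'; python3 go.py .452 .0125 .165
python3 - <<'E'
from h import *
s=cam('scene')
a=cv2.resize(s['color'][120:250,240:400],None,fx=4,fy=4,interpolation=cv2.INTER_CUBIC)
cv2.imwrite('pics/above.png',a[:,:,::-1])
E
```

```text
t: 2.0
tool_pos: [0.4521, 0.0133, 0.4046]
orientation: [-1.301, -1.052, 1.052]
force: [0.3, -0.3, -0.7]
opening: 0.0929
t 2.0 q [-0.084 -0.28   1.878  0.     1.544 -1.444] tcp [0.4521 0.0133 0.4046] rv [-1.301 -1.052  1.052] F [ 0.3 -0.3 -0.7] T [0.06 0.08 0.06] op 0.0929
tool axes x [0.21  0.978 0.   ] y [-0.001  0.    -1.   ] z [-0.978  0.21   0.001] grasp [0.452  0.0134 0.2376]
world d mm [ -0.   -0.9 -72.6] tool shift x y z mm [-0.9 72.6 -0.2] yaw of jaw from +y deg -12.1
```

View pics/above.png

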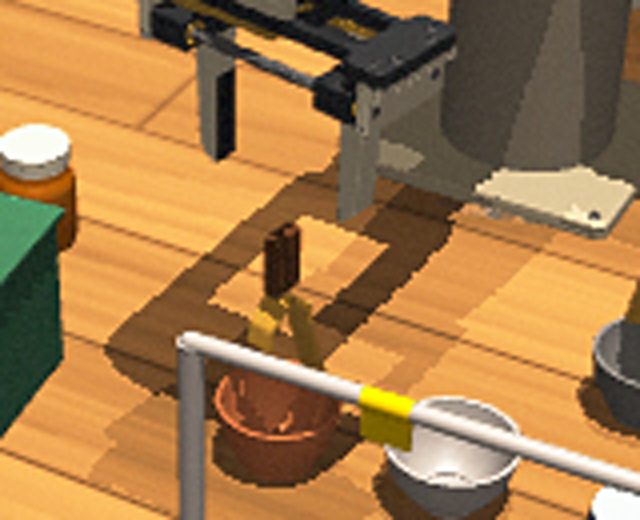

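The gripper straddles the dark tab (crop 283,260), with the fingers at (218,110) and (360,160). I'll lower and pinch.

```bash
python3 -m inch '[{"x":0,"y":20,"z":0,"twist":0},{"x":-1,"y":25,"z":0,"twist":0},{"x":0,"y":20,"z":0,"twist":0},{"x":0,"y":7,"z":0,"twist":0},{"x":0,"y":0,"z":0,"twist":0}]' 1 25; python3 -m inch '[{"x":0,"y":0,"z":0,"twist":0},{"x":0,"y":0,"z":0,"twist":0},{"x":0,"y":0,"z":0,"twist":0},{"x":0,"y":0,"z":0,"twist":0},{"x":0,"y":0,"z":0,"twist":0},{"x":0,"y":0,"z":0,"twist":0},{"x":0,"y":0,"z":0,"twist":0},{"x":0,"y":0,"z":0,"twist":0}]' -1 25; python3 go.py .452 .0125 .274
python3 - <<'E'
from h import *
s=cam('scene')
a=cv2.resize(s['color'][120:250,240:400],None,fx=4,fy=4,interpolation=cv2.INTER_CUBIC)
cv2.imwrite('pics/grip.png',a[:,:,::-1])
E
```

```text
t: 2.55
tool_pos: [0.4512, 0.0144, 0.3319]
orientation: [-1.297, -1.056, 1.058]
force: [-0.3, 0.2, 0.1]
opening: 0.093
t: 3.35
tool_pos: [0.4518, 0.0132, 0.3327]
orientation: [-1.3, -1.056, 1.056]
force: [0.1, 0.4, 0.2]
opening: 0.0337
t 3.35 q [-0.084 -0.236  1.974  0.     1.404 -1.449] tcp [0.4518 0.0132 0.3327] rv [-1.3   -1.056  1.056] F [0.1 0.4 0.2] T [ 0.05 -0.03 -0.02] op 0.0337
tool axes x [0.205 0.979 0.   ] y [-0.  0. -1.] z [-0.979  0.205  0.   ] grasp [0.4518 0.0132 0.1657]
world d mm [  0.2  -0.7 108.3] tool shift x y z mm [  -0.7 -108.3   -0.3] yaw of jaw from +y deg -11.8
```

View pics/grip.png

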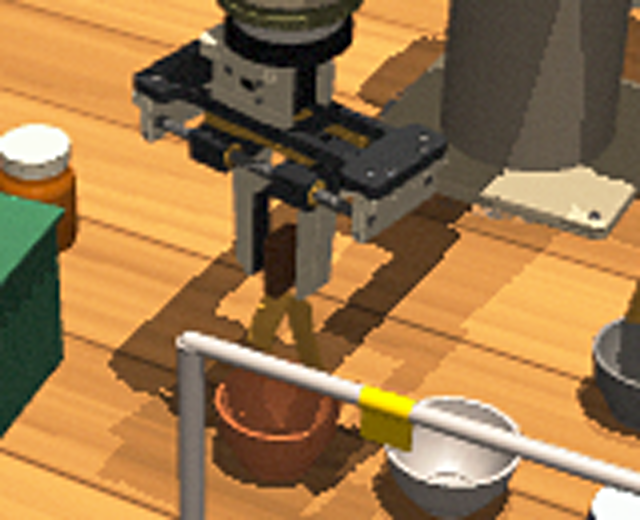

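The fingers are still closing (opening 34 mm) and well placed on the tab at (283,262). I'll wait.

```bash
python3 -m inch '[{"x":0,"y":0,"z":0,"twist":0},{"x":0,"y":0,"z":0,"twist":0},{"x":0,"y":0,"z":0,"twist":0},{"x":0,"y":0,"z":0,"twist":0},{"x":0,"y":0,"z":0,"twist":0},{"x":0,"y":0,"z":0,"twist":0}]' -1 25;  python3 -m inch '[{"x":0,"y":-10,"z":0,"twist":0},{"x":0,"y":-20,"z":0,"twist":0},{"x":0,"y":-20,"z":0,"twist":0},{"x":0,"y":-20,"z":0,"twist":0},{"x":0,"y":-20,"z":0,"twist":0},{"x":0,"y":-18,"z":0,"twist":0},{"x":0,"y":0,"z":0,"twist":-0.12},{"x":0,"y":0,"z":0,"twist":-0.12},{"x":0,"y":0,"z":0,"twist":0},{"x":0,"y":0,"z":0,"twist":0}]' ; python3 go.py .505 .34 .274
python3 - <<'E'
from h import *
s=cam('scene')
save(s,'lift.png')
E
```

```text
t: 4.0
tool_pos: [0.4518, 0.0133, 0.3326]
orientation: [-1.299, -1.056, 1.056]
force: [1.6, -0.3, -2.8]
opening: 0.0117
t: 5.0
tool_pos: [0.4517, 0.0133, 0.4409]
orientation: [-1.194, -1.232, 1.232]
force: [-0.3, -0.2, -3.2]
opening: 0.0118
t 5.0 q [-0.084 -0.292  1.823  0.     1.611 -1.686] tcp [0.4517 0.0133 0.4409] rv [-1.194 -1.232  1.232] F [-0.3 -0.2 -3.2] T [0.02 0.04 0.02] op 0.0118
tool axes x [-0.031  1.     0.   ] y [-0.  0. -1.] z [-1.    -0.031  0.   ] grasp [0.4517 0.0133 0.2739]
world d mm [5.330e+01 3.267e+02 1.000e-01] tool shift x y z mm [ 3.249e+02 -1.000e-01 -6.330e+01] yaw of jaw from +y deg 1.76
```

View pics/lift.png

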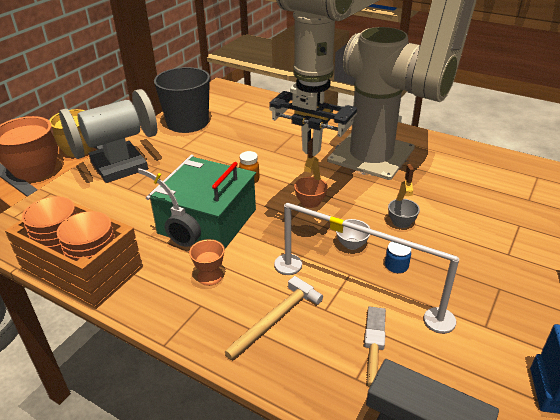

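```bash
python3 -m inch '[{"x":15,"y":0,"z":-3,"twist":0},{"x":30,"y":0,"z":-6,"twist":0},{"x":35,"y":0,"z":-6,"twist":0},{"x":35,"y":0,"z":-6,"twist":0},{"x":35,"y":0,"z":-6,"twist":0},{"x":35,"y":0,"z":-6,"twist":0},{"x":35,"y":0,"z":-6,"twist":0},{"x":35,"y":0,"z":-6,"twist":0},{"x":35,"y":0,"z":-6,"twist":0},{"x":25,"y":0,"z":-5,"twist":0},{"x":10,"y":0,"z":-3,"twist":0},{"x":0,"y":0,"z":0,"twist":0}]';python3 -m inch '[{"x":0,"y":0,"z":0,"twist":0},{"x":0,"y":0,"z":0,"twist":0}]'; python3 go.py .575 .34 .274
cat > hang.py <<'E'
# measure the held/hung hanger and the rail from the scene camera in relative terms
import sys
from m import *
g=robot.read_state()['tool_pos']
for n in('scene','top'):
    c=cam(n);P=pts(c);H,S,V,ok=masks(c);X,Y,Z=P[...,0],P[...,1],P[...,2]
    rl=ok&(abs(Z-.193)<.012)&(S<60)&(V>120)&(X>.55)&(X<.62)&(Y>.03)&(Y<.5)
    p=P[rl]; a=np.polyfit(p[:,1],p[:,0],1);r=p[:,0]-np.polyval(a,p[:,1]);p=p[abs(r)<.01];a=np.polyfit(p[:,1],p[:,0],1); print(n,'rail x at y=%.3f: %.4f'%(g[1],np.polyval(a,g[1])),'z',np.median(p[:,2]).round(4),'yaw',np.degrees(-np.arctan(a[0])).round(2))
    if len(sys.argv)>1:
        save(c,sys.argv[1]+n+'.png')
E
python3 hang.py pre_
```

```text
t: 6.25
tool_pos: [0.4996, 0.3411, 0.4401]
orientation: [-1.192, -1.233, 1.235]
force: [0.4, -0.1, -3.1]
opening: 0.0119
t: 6.45
tool_pos: [0.4998, 0.339, 0.4408]
orientation: [-1.194, -1.233, 1.234]
force: [-0.1, 0.2, -2.7]
opening: 0.0117
t 6.45 q [ 0.511  0.129  1.425 -0.     1.588 -1.092] tcp [0.4998 0.339  0.4408] rv [-1.194 -1.233  1.234] F [-0.1  0.2 -2.7] T [0.04 0.   0.03] op 0.0117
tool axes x [-0.033  0.999 -0.   ] y [-0. -0. -1.] z [-0.999 -0.033  0.   ] grasp [0.4998 0.3389 0.2738]
world d mm [75.2  1.1  0.2] tool shift x y z mm [ -1.4  -0.2 -75.2] yaw of jaw from +y deg 1.87
scene rail x at y=0.339: 0.5778 z 0.1947 yaw 1.86
top rail x at y=0.339: 0.5716 z 0.1946 yaw 1.96
```

View pics/pre_scene.png

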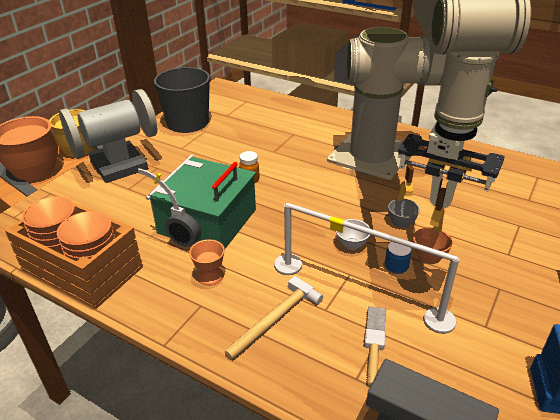

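```bash
python3 -m inch '[{"x":0,"y":0,"z":-10,"twist":0},{"x":0,"y":0,"z":-15,"twist":0},{"x":0,"y":0,"z":-15,"twist":0},{"x":0,"y":0,"z":-15,"twist":0},{"x":0,"y":0,"z":-12,"twist":0},{"x":0,"y":0,"z":-8,"twist":0},{"x":0,"y":0,"z":0,"twist":0},{"x":0,"y":0,"z":0,"twist":0}]'; python3 go.py .575 .34 .230
python3 hang.py over_
python3 - <<'E'
from m import *
s=load('scene');t=load('top')
a=cv2.resize(s['color'][170:290,380:480],None,fx=5,fy=5,interpolation=cv2.INTER_CUBIC)
cv2.imwrite('pics/overc.png',a[:,:,::-1])
c=s;P=pts(c);H,S,V,ok=masks(c);X,Y,Z=P[...,0],P[...,1],P[...,2]
br=ok&(H>15)&(H<35)&(S>120)&(Y>.28)&(Y<.4)&(X>.5)&(X<.66)&(Z>.15)
rep('brass',P,br)
m=br&(X>.585);
if m.any(): rep('tip',P,m)
tb=ok&(Z>.21)&(Z<.26)&(H<15)&(S>100)&(Y>.28)&(Y<.4)&(X>.5)&(X<.66)
rep('tab',P,tb)
E
```

```text
t: 7.35
tool_pos: [0.5747, 0.3425, 0.4406]
orientation: [-1.193, -1.234, 1.234]
force: [-0.4, 0.2, -2.4]
opening: 0.0118
t 7.35 q [ 0.461  0.307  1.221  0.     1.614 -1.144] tcp [0.5747 0.3425 0.4406] rv [-1.193 -1.234  1.234] F [-0.4  0.2 -2.4] T [-0.02  0.01  0.08] op 0.0118
tool axes x [-0.034  0.999 -0.   ] y [-0. -0. -1.] z [-0.999 -0.034  0.   ] grasp [0.5746 0.3425 0.2736]
world d mm [  0.4  -2.5 -43.6] tool shift x y z mm [-2.5 43.6 -0.3] yaw of jaw from +y deg 1.94
scene rail x at y=0.343: 0.5772 z 0.1949 yaw 1.96
top rail x at y=0.343: 0.5717 z 0.194 yaw 1.93
brass 541 med [0.5951 0.3455 0.3635] min [0.541 0.28  0.171] max [0.636 0.39  0.663]
tip 400 med [0.597  0.3417 0.3661] min [0.585 0.28  0.213] max [0.636 0.39  0.663]
tab 25 med [0.587  0.3432 0.2553] min [0.583 0.329 0.246] max [0.59  0.349 0.26 ]
```

View pics/overc.png

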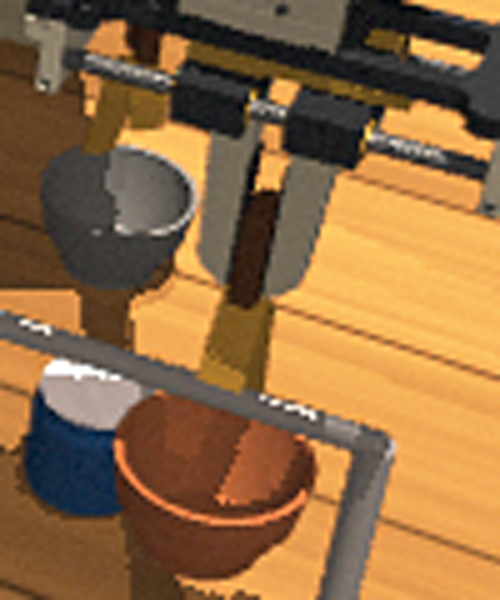

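Run:
```python
from h import *
s=load('scene')
pp,_=cv2.projectPoints(np.array([[.595,.334,.213],[.595,.352,.213],[.575,.343,.196],[.575,.36,.233],[.537,.343,.158]],float),s['rvec'],s['tvec'],np.array([[s['fx'],0,s['cx']],[0,s['fy'],s['cy']],[0,0,1.]]),None)
print(((pp[:,0]-[380,170])*5).round())
P=pts(s);
for v in range(238,252,1): print(v,P[v,423:427].round(3).tolist()[0::2], s['color'][v,425])
```

```text
[[195. 375.]
 [239. 390.]
 [227. 385.]
 [283. 330.]
 [242. 399.]]
238 [[0.594, 0.339, 0.233], [0.59, 0.342, 0.231]] [120  85  25]
239 [[0.592, 0.339, 0.229], [0.592, 0.343, 0.231]] [126  88  29]
240 [[0.593, 0.339, 0.227], [0.597, 0.344, 0.232]] [127  91  40]
241 [[0.594, 0.34, 0.225], [0.595, 0.344, 0.228]] [115  82  33]
242 [[0.595, 0.341, 0.224], [0.595, 0.344, 0.225]] [119  85  30]
243 [[0.595, 0.341, 0.222], [0.593, 0.344, 0.221]] [173 125  45]
244 [[0.596, 0.342, 0.22], [0.598, 0.346, 0.223]] [169 117  45]
245 [[0.597, 0.342, 0.218], [0.595, 0.345, 0.218]] [170 120  43]
246 [[0.594, 0.342, 0.213], [0.598, 0.346, 0.218]] [175 123  38]
247 [[0.577, 0.339, 0.196], [0.597, 0.347, 0.215]] [175 123  44]
248 [[0.578, 0.339, 0.194], [0.58, 0.344, 0.197]] [98 91 93]
249 [[0.578, 0.34, 0.192], [0.58, 0.344, 0.195]] [104  96  94]
250 [[0.581, 0.341, 0.191], [0.578, 0.344, 0.191]] [98 94 86]
251 [[0.582, 0.341, 0.19], [0.581, 0.345, 0.19]] [94 87 84]
```

The tip (x .597, z .215) is about 20 mm beyond the rail (x .577, same camera) and above it, as it should be. I'll lower the hook.

```bash
python3 -m inch '[{"x":0,"y":8,"z":0,"twist":0},{"x":0,"y":10,"z":0,"twist":0},{"x":0,"y":10,"z":0,"twist":0},{"x":0,"y":8,"z":0,"twist":0},{"x":0,"y":3,"z":0,"twist":0},{"x":0,"y":1,"z":0,"twist":0},{"x":0,"y":0,"z":0,"twist":0},{"x":0,"y":0,"z":0,"twist":0}]'; python3 go.py .575 .34 .230; python3 -m inch '[{"x":0,"y":1,"z":0,"twist":0},{"x":0,"y":1,"z":0,"twist":0},{"x":0,"y":0,"z":0,"twist":0}]'; python3 go.py .575 .34 .230
```

```text
t: 8.25
tool_pos: [0.5748, 0.3428, 0.4014]
orientation: [-1.193, -1.235, 1.234]
force: [-0.9, 0.2, -3.0]
opening: 0.0117
t 8.25 q [ 0.461  0.318  1.279 -0.     1.544 -1.144] tcp [0.5748 0.3428 0.4014] rv [-1.193 -1.235  1.234] F [-0.9  0.2 -3. ] T [ 0.02  0.02 -0.  ] op 0.0117
tool axes x [-0.034  0.999  0.   ] y [ 0.001  0.    -1.   ] z [-0.999 -0.034 -0.001] grasp [0.5749 0.3428 0.2344]
world d mm [ 0.1 -2.8 -4.4] tool shift x y z mm [-2.8  4.4  0. ] yaw of jaw from +y deg 1.96
t: 8.55
tool_pos: [0.5746, 0.3427, 0.3987]
orientation: [-1.193, -1.234, 1.234]
force: [0.5, 0.7, -3.3]
opening: 0.0121
t 8.55 q [ 0.461  0.319  1.282  0.     1.54  -1.144] tcp [0.5746 0.3427 0.3987] rv [-1.193 -1.234  1.234] F [ 0.5  0.7 -3.3] T [ 0.   -0.01  0.01] op 0.0121
tool axes x [-0.034  0.999 -0.   ] y [-0. -0. -1.] z [-0.999 -0.034  0.   ] grasp [0.5746 0.3427 0.2317]
world d mm [ 0.4 -2.7 -1.7] tool shift x y z mm [-2.7  1.7 -0.3] yaw of jaw from +y deg 1.96
```

```bash
for i in 1 2 3; do python3 -m inch '[{"x":0,"y":1,"z":0,"twist":0},{"x":0,"y":0,"z":0,"twist":0}]' | egrep 'pos|force'; done; python3 go.py .575 .34 .230
```

```text
tool_pos: [0.5747, 0.3427, 0.3979]
force: [0.7, -0.1, -2.4]
tool_pos: [0.5747, 0.3427, 0.3978]
force: [-1.8, -1.6, 4.7]
tool_pos: [0.5746, 0.3427, 0.3977]
force: [-4.2, -2.0, 9.3]
t 9.15 q [ 0.461  0.319  1.285 -0.     1.537 -1.144] tcp [0.5746 0.3427 0.3977] rv [-1.193 -1.236  1.233] F [-4.2 -2.   9.3] T [-0.49  0.84  0.03] op 0.012
tool axes x [-0.034  0.999  0.001] y [ 0.002  0.001 -1.   ] z [-0.999 -0.034 -0.002] grasp [0.5749 0.3428 0.2307]
world d mm [ 0.1 -2.8 -0.7] tool shift x y z mm [-2.8  0.7 -0. ] yaw of jaw from +y deg 1.96
```

```bash
python3 -m inch '[{"x":0,"y":-1.3,"z":0.5,"twist":0},{"x":0,"y":0,"z":0,"twist":0},{"x":-5,"y":0,"z":0,"twist":0},{"x":-10,"y":0,"z":0,"twist":0},{"x":-10,"y":0,"z":0,"twist":0},{"x":-10,"y":0,"z":0,"twist":0},{"x":-5,"y":0,"z":0,"twist":0},{"x":0,"y":0,"z":0,"twist":0}]'; python3 go.py .581 .146 .230
```

```text
t: 9.95
tool_pos: [0.5758, 0.3021, 0.3977]
orientation: [-1.194, -1.235, 1.233]
force: [0.9, 0.5, 6.3]
opening: 0.0119
t 9.95 q [ 0.404  0.268  1.345 -0.     1.527 -1.2  ] tcp [0.5758 0.3021 0.3977] rv [-1.194 -1.235  1.233] F [0.9 0.5 6.3] T [ 0.05 -0.23 -0.05] op 0.0119
tool axes x [-0.033  0.999  0.   ] y [ 0.001  0.    -1.   ] z [-0.999 -0.033 -0.001] grasp [0.576  0.3022 0.2307]
world d mm [   5.  -156.2   -0.7] tool shift x y z mm [-156.2    0.7    0.2] yaw of jaw from +y deg 1.92
```

```bash
python3 -m inch '[{"x":-5,"y":-0.5,"z":0,"twist":0},{"x":-12,"y":0,"z":0,"twist":0},{"x":-12,"y":0,"z":0,"twist":0},{"x":-12,"y":0,"z":0,"twist":0},{"x":-12,"y":0,"z":0,"twist":0},{"x":-12,"y":0,"z":0,"twist":0},{"x":-8,"y":0,"z":0,"twist":0},{"x":-5,"y":0,"z":0,"twist":0},{"x":0,"y":0,"z":0,"twist":0}]'; python3 go.py .581 .146 .230
```

```text
t: 10.85
tool_pos: [0.5784, 0.224, 0.3978]
orientation: [-1.194, -1.234, 1.234]
force: [2.8, -0.9, 4.6]
opening: 0.012
t 10.85 q [ 2.870e-01  1.880e-01  1.438e+00 -1.000e-03  1.516e+00 -1.317e+00] tcp [0.5784 0.224  0.3978] rv [-1.194 -1.234  1.234] F [ 2.8 -0.9  4.6] T [-0.12 -0.56 -0.04] op 0.012
tool axes x [-0.033  0.999 -0.001] y [ 0.001 -0.001 -1.   ] z [-0.999 -0.033 -0.001] grasp [0.5785 0.2239 0.2308]
world d mm [  2.5 -77.9  -0.8] tool shift x y z mm [-77.9   0.8   0.1] yaw of jaw from +y deg 1.92
```

```bash
python3 -m inch '[{"x":-5,"y":0,"z":-0.4,"twist":0},{"x":-12,"y":0,"z":0,"twist":0},{"x":-12,"y":0,"z":0,"twist":0},{"x":-12,"y":0,"z":0,"twist":0},{"x":-12,"y":0,"z":0,"twist":0},{"x":-12,"y":0,"z":0,"twist":0},{"x":-8,"y":0,"z":0,"twist":0},{"x":-3,"y":0,"z":0,"twist":0},{"x":0,"y":0,"z":0,"twist":0}]'; python3 go.py .581 .146 .230
python3 hang.py m_
python3 - <<'E'
from m import *
for n,w in(('scene',(165,265,285,385)),('top',(160,230,170,260))):
    s=load(n)
    a=cv2.resize(s['color'][w[0]:w[1],w[2]:w[3]],None,fx=5,fy=5,interpolation=cv2.INTER_CUBIC);cv2.imwrite('pics/m_c_%s.png'%n,a[:,:,::-1])
    P=pts(s);H,S,V,ok=masks(s);X,Y,Z=P[...,0],P[...,1],P[...,2]
    ye=ok&(H>24)&(H<36)&(S>150)&(V>120)&(X>.5)&(Y>.05)&(Y<.2)&(Z<.2)&(Z>.13);rep('yel',P,ye)
    br=ok&(H>15)&(H<24)&(S>120)&(X>.5)&(X<.65)&(Y>.1)&(Y<.2)&(Z<.225)&(Z>.13);rep('brass',P,br)
    bo=ok&(H<13)&(S>120)&(X>.5)&(X<.65)&(Y>.05)&(Y<.25)&(Z<.118)&(Z>.1);rep('rim',P,bo)
E
```

```text
t: 11.75
tool_pos: [0.5811, 0.1487, 0.3977]
orientation: [-1.193, -1.234, 1.234]
force: [1.5, 2.0, 5.5]
opening: 0.0116
t 11.75 q [ 0.165  0.133  1.498  0.     1.511 -1.44 ] tcp [0.5811 0.1487 0.3977] rv [-1.193 -1.234  1.234] F [1.5 2.  5.5] T [ 0.45 -0.17  0.04] op 0.0116
tool axes x [-0.034  0.999  0.   ] y [-0.  0. -1.] z [-0.999 -0.034  0.   ] grasp [0.581  0.1487 0.2307]
world d mm [-0.  -2.7 -0.7] tool shift x y z mm [-2.7  0.7  0.1] yaw of jaw from +y deg 1.95
scene rail x at y=0.149: 0.5842 z 0.1948 yaw 1.93
top rail x at y=0.149: 0.5792 z 0.1945 yaw 2.4
yel 1 med [0.5824 0.1588 0.1671] min [0.582 0.159 0.167] max [0.582 0.159 0.167]
brass 210 med [0.5914 0.1515 0.1861] min [0.546 0.13  0.13 ] max [0.606 0.162 0.218]
rim 427 med [0.5779 0.1487 0.1101] min [0.54  0.108 0.1  ] max [0.625 0.19  0.118]
  return _methods._mean(a, axis=axis, dtype=dtype,
  ret = um.true_divide(
Traceback (most recent call last):
  File "m.py", line 3, in rep
    p=P[m]; print(tag,len(p),'med',np.median(p,0).round(4),'min',p.min(0).round(3),'max',p.max(0).round(3)); return p
                                                                 ~~~~~^^^
ValueError: zero-size array to reduction operation minimum which has no identity
```

View pics/m_c_scene.png

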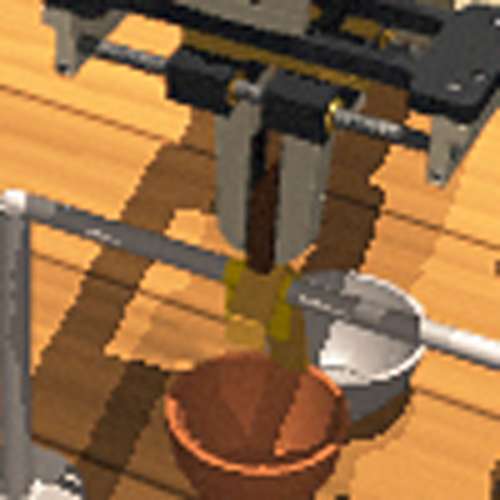

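View pics/m_scene.png

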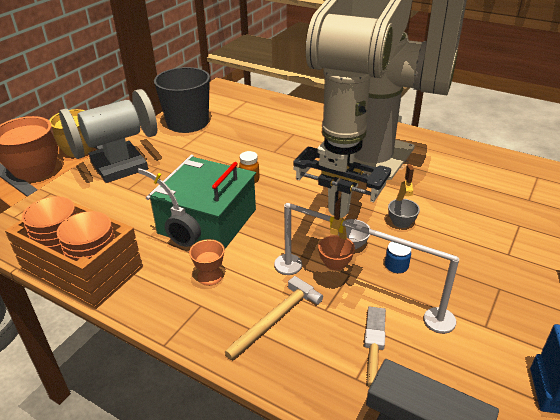

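The strap hook straddles the rail over the yellow band (crop 260,290), about 3 mm short of its middle. I'll close that gap, relieve the press, and release.

```bash
python3 -m inch '[{"x":-1.5,"y":0,"z":0,"twist":0},{"x":-1.5,"y":-0.4,"z":0,"twist":0},{"x":0,"y":-0.4,"z":0,"twist":0},{"x":0,"y":0,"z":0,"twist":0},{"x":0,"y":0,"z":0,"twist":0}]'; python3 -m inch '[{"x":0,"y":0,"z":0,"twist":0},{"x":0,"y":0,"z":0,"twist":0},{"x":0,"y":0,"z":0,"twist":0},{"x":0,"y":0,"z":0,"twist":0},{"x":0,"y":0,"z":0,"twist":0},{"x":0,"y":0,"z":0,"twist":0}]' 0.0; python3 go.py .581 .146 .230
```

```text
t: 12.35
tool_pos: [0.5812, 0.1459, 0.3979]
orientation: [-1.192, -1.234, 1.235]
force: [2.9, 2.1, -0.5]
opening: 0.0115
t: 12.95
tool_pos: [0.5813, 0.1457, 0.3983]
orientation: [-1.193, -1.234, 1.234]
force: [0.3, 0.9, -0.4]
opening: 0.0465
t 12.95 q [ 0.16   0.131  1.499 -0.     1.512 -1.445] tcp [0.5813 0.1457 0.3983] rv [-1.193 -1.234  1.234] F [ 0.3  0.9 -0.4] T [ 0.   -0.04  0.02] op 0.0465
tool axes x [-0.034  0.999 -0.   ] y [-0. -0. -1.] z [-0.999 -0.034  0.   ] grasp [0.5812 0.1457 0.2313]
world d mm [-0.2  0.3 -1.3] tool shift x y z mm [0.3 1.3 0.2] yaw of jaw from +y deg 1.96
```

Now I'll raise straight up and check the hang.

```bash
python3 -m inch '[{"x":0,"y":-15,"z":0,"twist":0},{"x":0,"y":-25,"z":0,"twist":0},{"x":0,"y":-25,"z":0,"twist":0},{"x":0,"y":-15,"z":0,"twist":0},{"x":0,"y":0,"z":0,"twist":0},{"x":0,"y":0,"z":0,"twist":0}]'; python3 hang.py h_
python3 - <<'E'
from m import *
s=load('scene');w=(165,265,285,385)
a=cv2.resize(s['color'][w[0]:w[1],w[2]:w[3]],None,fx=5,fy=5,interpolation=cv2.INTER_CUBIC);cv2.imwrite('pics/h_c.png',a[:,:,::-1])
P=pts(s);H,S,V,ok=masks(s);X,Y,Z=P[...,0],P[...,1],P[...,2]
near=ok&(X>.5)&(X<.66)&(Y>.08)&(Y<.23)
rep('rim',P,near&(H<13)&(S>120)&(Z<.118)&(Z>.1))
rep('tab',P,near&(H<15)&(S>100)&(Z>.21)&(Z<.26)&(V<130))
E
```

```text
t: 13.55
tool_pos: [0.5813, 0.1458, 0.4782]
orientation: [-1.193, -1.235, 1.234]
force: [-0.1, -0.4, 0.5]
opening: 0.0464
scene rail x at y=0.146: 0.5849 z 0.1944 yaw 2.17
top rail x at y=0.146: 0.5798 z 0.1942 yaw 2.51
rim 432 med [0.5779 0.1459 0.1099] min [0.541 0.105 0.1  ] max [0.626 0.187 0.118]
tab 140 med [0.5907 0.1493 0.2345] min [0.568 0.14  0.21 ] max [0.597 0.153 0.251]
```

View pics/h_c.png

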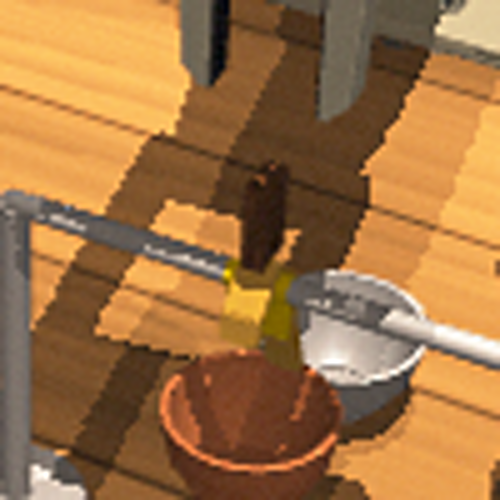

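```bash
python3 -m inch '[{"x":-40,"y":0,"z":4,"twist":0},{"x":-45,"y":0,"z":6,"twist":0},{"x":-45,"y":0,"z":6,"twist":-0.076},{"x":-45,"y":0,"z":2,"twist":0},{"x":-45,"y":0,"z":2,"twist":0},{"x":-45,"y":0,"z":2,"twist":0},{"x":-30,"y":0,"z":0,"twist":0},{"x":0,"y":0,"z":0,"twist":0},{"x":0,"y":0,"z":0,"twist":0}]'; python3 go.py .536 -.186 .23
```

```text
t: 14.55
tool_pos: [0.5817, -0.1498, 0.4767]
orientation: [-1.153, -1.288, 1.289]
force: [-0.9, 2.1, 0.2]
opening: 0.0464
t 14.55 q [-0.337  0.115  1.375  0.     1.654 -2.017] tcp [ 0.5817 -0.1498  0.4767] rv [-1.153 -1.288  1.289] F [-0.9  2.1  0.2] T [ 0.08 -0.03  0.01] op 0.0464
tool axes x [-0.108  0.994  0.002] y [-0.002  0.001 -1.   ] z [-0.994 -0.108  0.002] grasp [ 0.5813 -0.1495  0.3097]
world d mm [-45.3 -36.5 -79.7] tool shift x y z mm [-31.5  79.8  48.8] yaw of jaw from +y deg 6.22
```

```bash
python3 -m inch '[{"x":-16,"y":10,"z":20,"twist":0},{"x":-15,"y":30,"z":20,"twist":0},{"x":0,"y":25,"z":9,"twist":0},{"x":0,"y":15,"z":0,"twist":0},{"x":0,"y":0,"z":0,"twist":0},{"x":0,"y":0,"z":0,"twist":0}]'; python3 go.py .536 -.186 .173;python3 hang.py l_
python3 - <<'E'
from m import *
s=load('scene');w=(100,220,150,300)
a=cv2.resize(s['color'][w[0]:w[1],w[2]:w[3]],None,fx=5,fy=5,interpolation=cv2.INTER_CUBIC);cv2.imwrite('pics/l_c.png',a[:,:,::-1])
E
```

```text
t: 15.15
tool_pos: [0.5372, -0.1846, 0.399]
orientation: [-1.155, -1.291, 1.291]
force: [-0.3, -0.8, 0.3]
opening: 0.0465
t 15.15 q [-0.421  0.047  1.587  0.     1.507 -2.104] tcp [ 0.5372 -0.1846  0.399 ] rv [-1.155 -1.291  1.291] F [-0.3 -0.8  0.3] T [0.04 0.   0.  ] op 0.0465
tool axes x [-0.111  0.994  0.   ] y [ 0.  0. -1.] z [-0.994 -0.111 -0.   ] grasp [ 0.5373 -0.1845  0.232 ]
world d mm [ -1.3  -1.5 -59. ] tool shift x y z mm [-1.3 59.   1.5] yaw of jaw from +y deg 6.4
scene rail x at y=-0.185: 0.5942 z 0.1947 yaw 1.79
top rail x at y=-0.185: 0.5895 z 0.1943 yaw 1.97
```

View pics/l_c.png

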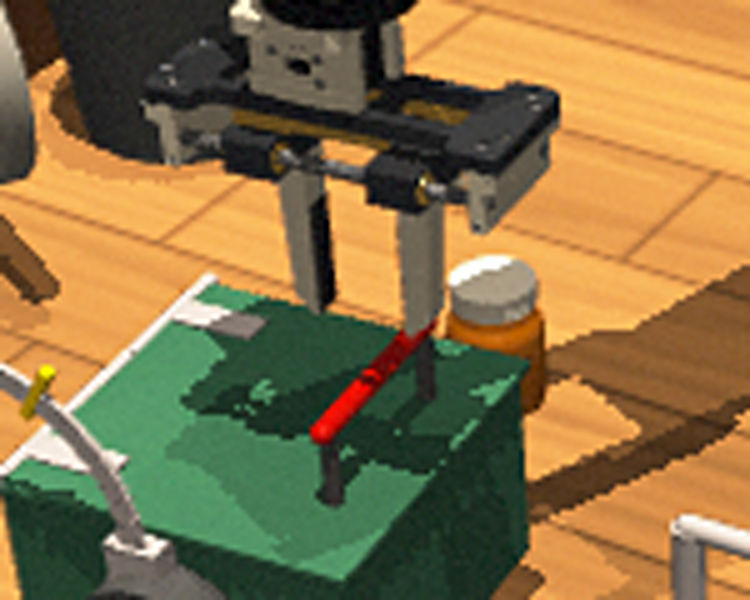

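The fingers straddle the red bar (bar from (320,430) to (430,330) in the crop). I'll lower and close.

```bash
python3 -m inch '[{"x":-1.3,"y":15,"z":1.5,"twist":0},{"x":0,"y":20,"z":0,"twist":0},{"x":0,"y":16,"z":0,"twist":0},{"x":0,"y":8,"z":0,"twist":0},{"x":0,"y":0,"z":0,"twist":0}]'; python3 -m inch '[{"x":0,"y":0,"z":0,"twist":0},{"x":0,"y":0,"z":0,"twist":0},{"x":0,"y":0,"z":0,"twist":0},{"x":0,"y":0,"z":0,"twist":0},{"x":0,"y":0,"z":0,"twist":0},{"x":0,"y":0,"z":0,"twist":0},{"x":0,"y":0,"z":0,"twist":0}]' -1 30; python3 go.py .536 -.186 .173
```

```text
t: 15.75
tool_pos: [0.5348, -0.1868, 0.3374]
orientation: [-1.152, -1.288, 1.29]
force: [-0.6, -1.1, -0.2]
opening: 0.0465
t: 16.45
tool_pos: [0.5354, -0.1878, 0.3399]
orientation: [-1.158, -1.289, 1.291]
force: [0.6, -4.6, 0.1]
opening: 0.0112
t 16.45 q [-4.270e-01  8.100e-02  1.661e+00 -1.000e-03  1.398e+00 -2.108e+00] tcp [ 0.5354 -0.1878  0.3399] rv [-1.158 -1.289  1.291] F [ 0.6 -4.6  0.1] T [-0.73 -0.2   0.03] op 0.0112
tool axes x [-0.11   0.994 -0.002] y [ 0.001 -0.002 -1.   ] z [-0.994 -0.11  -0.001] grasp [ 0.5356 -0.1881  0.1729]
world d mm [0.4 2.1 0.1] tool shift x y z mm [ 2.1 -0.1 -0.6] yaw of jaw from +y deg 6.29
```

```bash
python3 -c "
import numpy as np
t=np.radians(np.arange(0,61,5));y=170*np.cos(t)-53*np.sin(t);z=170*np.sin(t)+53*np.cos(t)
print(np.c_[np.diff(y),-np.diff(z)].round(1).tolist(),y[-1]-y[0],z[-1]-z[0])"
```

```text
[[-5.3, -14.6], [-6.5, -14.1], [-7.7, -13.5], [-8.9, -12.8], [-9.9, -11.9], [-10.9, -11.0], [-11.9, -10.0], [-12.7, -9.0], [-13.4, -7.8], [-14.1, -6.6], [-14.6, -5.4], [-15.0, -4.1]] -130.89934640057524 120.72431864335456
```

```bash
python3 -m inch '[{"x":-2.5,"y":-7.3,"z":0,"twist":0},{"x":-2.8,"y":-7.3,"z":0,"twist":0},{"x":-3.1,"y":-7.1,"z":0,"twist":0},{"x":-3.4,"y":-7,"z":0,"twist":0},{"x":-3.8,"y":-6.8,"z":0,"twist":0},{"x":-3.9,"y":-6.7,"z":0,"twist":0},{"x":0,"y":0,"z":0,"twist":0},{"x":0,"y":0,"z":0,"twist":0}]'; python3 go.py .536 -.186 .173; python3 -m inch '[{"x":0,"y":0,"z":0,"twist":0}]'|grep force
python3 - <<'E'
from h import *
c=cam('scene');save(c,'lid15.png')
E
```

```text
t: 17.25
tool_pos: [0.5375, -0.2064, 0.3816]
orientation: [-1.155, -1.29, 1.29]
force: [4.0, -1.0, -4.0]
opening: 0.0109
t 17.25 q [-0.456  0.077  1.588  0.     1.477 -2.137] tcp [ 0.5375 -0.2064  0.3816] rv [-1.155 -1.29   1.29 ] F [ 4. -1. -4.] T [-0.07 -0.73 -0.04] op 0.0109
tool axes x [-0.11   0.994  0.   ] y [ 0.  0. -1.] z [-0.994 -0.11  -0.   ] grasp [ 0.5376 -0.2064  0.2146]
world d mm [ -1.6  20.4 -41.6] tool shift x y z mm [20.4 41.6 -0.7] yaw of jaw from +y deg 6.31
force: [3.8, -2.2, -5.1]
```

View pics/lid15.png

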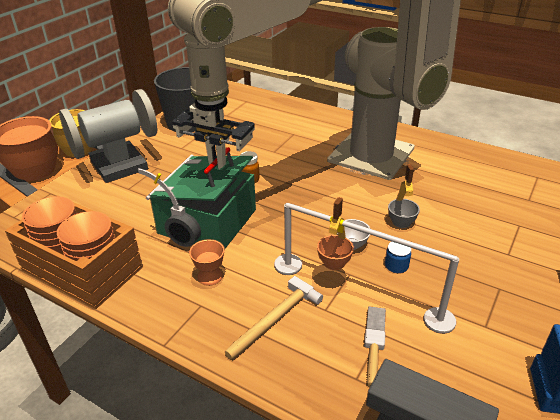

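The lid is rising with the handle held (scene 210,170), and the bowl still hangs at (335,250). I'll continue along the arc.

```bash
python3 -m inch '[{"x":-4.3,"y":-6.5,"z":-0.3,"twist":0},{"x":-4.6,"y":-6.3,"z":-0.3,"twist":0},{"x":-4.8,"y":-6.1,"z":0,"twist":0},{"x":-5.1,"y":-5.8,"z":0,"twist":0},{"x":-5.3,"y":-5.6,"z":0,"twist":0},{"x":-5.6,"y":-5.4,"z":0,"twist":0},{"x":-5.8,"y":-5.2,"z":0,"twist":0},{"x":-6.1,"y":-4.8,"z":0,"twist":0},{"x":-6.2,"y":-4.6,"z":0,"twist":0},{"x":-6.5,"y":-4.4,"z":0,"twist":0},{"x":0,"y":0,"z":0,"twist":0}]'; python3 go.py .536 -.186 .173
```

```text
t: 18.5
tool_pos: [0.5438, -0.2604, 0.4391]
orientation: [-1.156, -1.291, 1.289]
force: [-5.1, 8.4, 8.1]
opening: 0.0108
t 18.5 q [-5.320e-01  1.260e-01  1.431e+00  1.000e-03  1.584e+00 -2.213e+00] tcp [ 0.5438 -0.2604  0.4391] rv [-1.156 -1.291  1.289] F [-5.1  8.4  8.1] T [ 1.57  0.86 -0.03] op 0.0108
tool axes x [-0.11   0.994  0.   ] y [ 0.001  0.    -1.   ] z [-0.994 -0.11  -0.001] grasp [ 0.5439 -0.2603  0.2721]
world d mm [ -7.9  74.3 -99.1] tool shift x y z mm [74.8 99.1 -0.2] yaw of jaw from +y deg 6.32
```

```bash
python3 -m inch '[{"x":-6.3,"y":-4.5,"z":0.3,"twist":0},{"x":-6.5,"y":-4.2,"z":0.3,"twist":0},{"x":-6.8,"y":-3.7,"z":0,"twist":0},{"x":-7,"y":-3.3,"z":0,"twist":0},{"x":-7.1,"y":-2.9,"z":0,"twist":0},{"x":-7.2,"y":-2.6,"z":0,"twist":0},{"x":-7.4,"y":-2.2,"z":0,"twist":0},{"x":-7.5,"y":-1.9,"z":0,"twist":0},{"x":0,"y":0,"z":0,"twist":0},{"x":0,"y":0,"z":0,"twist":0},{"x":0,"y":0,"z":0,"twist":0}]'; python3 go.py .536 -.186 .173; python3 hang.py f_
python3 - <<'E'
from m import *
for n in('scene','top'):
    s=load(n);P=pts(s);H,S,V,ok=masks(s)
    m=ok&(H>60)&(H<95)&(S>70)&(P[...,2]>.15)&(P[...,1]<-.1)&(P[...,1]>-.4)
    p=rep(n+' lid',P,m)
    if len(p)<50: continue
    c=np.median(p,0);k=np.ones(len(p),bool)
    for _ in range(4):
        c=p[k].mean(0);nn=np.linalg.svd(p[k]-c,full_matrices=False)[2][2];k=abs((p-c)@nn)<.004
    nn*=np.sign(nn[2]);print('plane n',nn.round(3),k.sum(),'angle',np.degrees(np.arccos(nn[2])).round(2))
s=load('scene');w=(80,250,130,290)
a=cv2.resize(s['color'][w[0]:w[1],w[2]:w[3]],None,fx=3.5,fy=3.5,interpolation=cv2.INTER_CUBIC);cv2.imwrite('pics/f_c.png',a[:,:,::-1])
E
```

```text
t: 19.6
tool_pos: [0.5497, -0.316, 0.4632]
orientation: [-1.158, -1.291, 1.29]
force: [1.5, 3.7, 6.3]
opening: 0.011
t 19.6 q [-0.603  0.205  1.299  0.     1.634 -2.284] tcp [ 0.5497 -0.316   0.4632] rv [-1.158 -1.291  1.29 ] F [1.5 3.7 6.3] T [ 0.69 -0.36  0.08] op 0.011
tool axes x [-0.11   0.994 -0.002] y [ 0.002 -0.001 -1.   ] z [-0.994 -0.11  -0.002] grasp [ 0.5501 -0.3162  0.2962]
world d mm [ -14.1  130.2 -123.2] tool shift x y z mm [131.2 123.   -0. ] yaw of jaw from +y deg 6.32
scene rail x at y=-0.316: 0.5990 z 0.1947 yaw 1.86
top rail x at y=-0.316: 0.5942 z 0.1943 yaw 1.99
scene lid 1149 med [ 0.56   -0.2836  0.2462] min [ 0.446 -0.356  0.15 ] max [ 0.658 -0.223  0.461]
plane n [ 0.095 -0.86   0.501] 1070 angle 59.9
top lid 132 med [ 0.5319 -0.2787  0.2719] min [ 0.494 -0.332  0.177] max [ 0.637 -0.234  0.409]
plane n [ 0.107 -0.851  0.514] 131 angle 59.06
```

View pics/f_c.png

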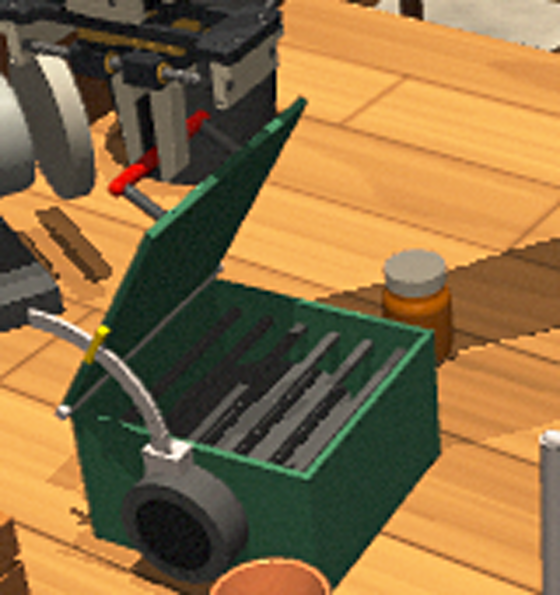

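View pics/f_scene.png

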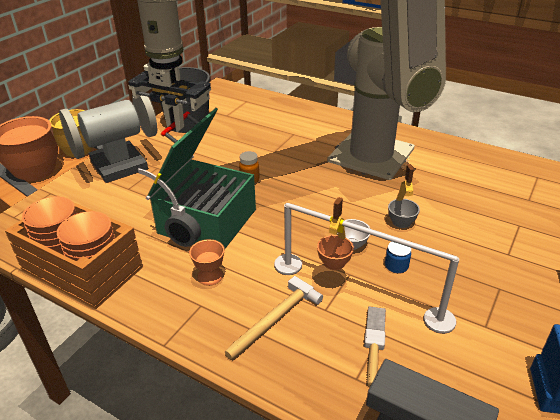

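The lid's edge lines up with the yellow peg (crop 97,343). The plane fits give 59.9° and 59.1°. I'll hold briefly and check everything once more before handing in.

```bash
python3 -m inch '[{"x":0,"y":0,"z":0,"twist":0},{"x":0,"y":0,"z":0,"twist":0},{"x":0,"y":0,"z":0,"twist":0},{"x":0,"y":0,"z":0,"twist":0},{"x":0,"y":0,"z":0,"twist":0},{"x":0,"y":0,"z":0,"twist":0},{"x":0,"y":0,"z":0,"twist":0},{"x":0,"y":0,"z":0,"twist":0}]'
python3 - <<'E'
from m import *
for n in('scene','top'):
    s=cam(n);P=pts(s);H,S,V,ok=masks(s);X,Y,Z=P[...,0],P[...,1],P[...,2]
    m=ok&(H>60)&(H<95)&(S>70)&(Z>.15)&(Z<.3)&(Y<-.1)&(Y>-.4)
    p=P[m];k=np.ones(len(p),bool)
    for _ in range(4):
        c=p[k].mean(0);nn=np.linalg.svd(p[k]-c,full_matrices=False)[2][2];k=abs((p-c)@nn)<.004
    print(n,'angle',np.degrees(np.arccos(abs(nn[2]))).round(2))
    near=ok&(X>.5)&(X<.66)&(Y>.08)&(Y<.23)
    q=rep('rim',P,near&(H<13)&(S>120)&(Z<.118)&(Z>.1)); rep('tab',P,near&(H<15)&(S>100)&(Z>.21)&(Z<.26)&(V<130))
    if n=='scene':
        w=(165,265,285,385);a=cv2.resize(s['color'][w[0]:w[1],w[2]:w[3]],None,fx=5,fy=5,interpolation=cv2.INTER_CUBIC);cv2.imwrite('pics/end_c.png',a[:,:,::-1])
    save(s,'end_%s.png'%n)
E
```

```text
t: 20.5
tool_pos: [0.5497, -0.3159, 0.4632]
orientation: [-1.158, -1.291, 1.29]
force: [1.7, 3.3, 6.3]
opening: 0.011
scene angle 59.62
rim 377 med [0.5752 0.1456 0.1081] min [0.539 0.106 0.1  ] max [0.625 0.187 0.118]
tab 109 med [0.5923 0.1506 0.2297] min [0.572 0.141 0.21 ] max [0.598 0.153 0.248]
top angle 58.93
rim 21 med [0.5762 0.1766 0.1051] min [0.555 0.107 0.1  ] max [0.615 0.183 0.113]
tab 42 med [0.5765 0.1436 0.2447] min [0.566 0.14  0.223] max [0.59  0.152 0.25 ]
```

View pics/end_c.png

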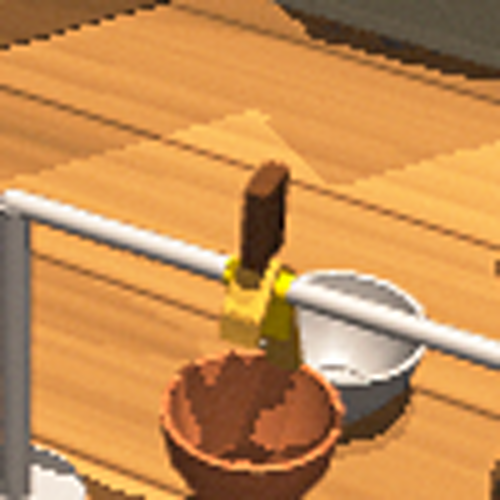

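View pics/end_top.png

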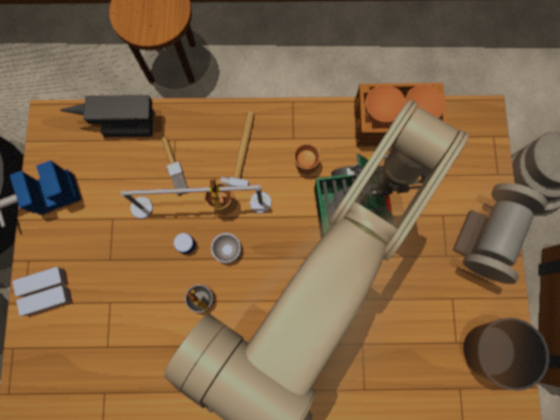

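The bowl hangs on the yellow band (end crop 255,290), and the bystanders are where they were in the first top view. The angle reads about 59.5°, so I'll nudge it slightly and hand in.

```bash
python3 -m inch '[{"x":-0.8,"y":-0.2,"z":0,"twist":0},{"x":-0.8,"y":0,"z":0,"twist":0},{"x":0,"y":0,"z":0,"twist":0},{"x":0,"y":0,"z":0,"twist":0},{"x":0,"y":0,"z":0,"twist":0}]'; python3 -c "
from plant import robot
print(robot.close_job())"
```

```text
t: 21.1
tool_pos: [0.5499, -0.3175, 0.4635]
orientation: [-1.158, -1.291, 1.29]
force: [1.9, 3.9, 6.9]
opening: 0.0109
the job is handed in; nothing more can be done
None
```

I hooked the copper bowl over the rail about 60 mm from the end farther from the blower box. I then slid it, hanging, to the yellow mark and let go. After that I lifted the lid by its red handle and handed in at 21.1 s, still gripping it at about 60°.

**Bowl:** it hangs by itself on the yellow band. In the scene camera its rim centre is at y = 0.146 m and the mark at about 0.1455 m.

**Lid:** the last plane fits gave 59.6° (scene camera) and 58.9° (top camera), and the arm's position gave about 59.6°. I then nudged the lid about 0.5° further open and did not take another picture. The two cameras disagree by about 0.7°.

**Forces and bystanders:** the largest wrist force I read was about 13 N. The other things looked unmoved in the last top view; I compared that by eye and did not measure it.

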